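Hang the second check weight on the dial scale, slots opposed

TASK

The hanging dial scale is being checked with slotted weights, and one large weight already hangs on the hanger rod. Slide the other large slotted weight from the wooden board fully home round the rod on top of it, and turn the weights on the rod so that their slots face opposite ways and the hanger hangs straight. Go gently: never drag the scale down to its stop, and leave the small weight and everything else on the bench where they are.

Things in the scene. Friction and masses are not known exactly. Their poses are not given: they have to be found in the camera images.
- test_stand: fixed grey stand: base plate 190 x 150 x 10 mm; 30 mm square column at x = +110 to +140 mm; arm at 390 to 420 mm. Under the arm hangs a dial scale 104 mm across (y), 40 mm deep (x = -20 to +20 mm), facing -x, from 253 to 357 mm up, its nose to 235 mm. Origin: on the bench straight below the hanger rod; -x is the open front towards the robot. Its yaw turns all of it.
- hanger_seat (a point): centre of the top of the hanger's round pan (60 mm across, 6 mm thick), where its 8 mm steel rod rises; z points up the rod. 90 mm up when empty. 135 mm above is a swivel: the hanger does not turn about its length, but swings freely up to 0.08 rad any way (11 mm at the pan) before it meets a stop, and hangs crooked while the load is off its axis.
- scale_stem (a joint): how far the scale's spring has sunk, m: 0 with the empty hanger, growing 1 m for each 450 N (about 9 mm for each large weight), hard stop at 0.032. The dial needle follows it.
- hung_weight: the large weight already on the pan, rod at the end of its slot, tab anywhere in the front half. Flat steel disc 90 mm across, 12 mm thick, 0.34 to 0.46 kg; a slot 12 mm wide (mouth flared to 20) runs from its centre out to +x, and across from it a flat finger tab as thick as the disc, 26 mm wide, reaches to x = -82 mm. Origin: centre of the disc's underside; z up.
- hung_weight_tab (a point): point in the middle of that weight's finger tab, 66.5 mm from the disc's centre towards -x, at half its thickness.
- spare_weight: the large weight to hang, flat on the wooden board, tab over its front edge; twin of the hung one. Flat steel disc 90 mm across, 12 mm thick, 0.34 to 0.46 kg; a slot 12 mm wide (mouth flared to 20) runs from its centre out to +x, and across from it a flat finger tab as thick as the disc, 26 mm wide, reaches to x = -82 mm. Origin: centre of the disc's underside; z up.
- spare_weight_tab (a point): point in the middle of that weight's finger tab, 66.5 mm from the disc's centre towards -x, at half its thickness.
- small_weight: bystander: a smaller slotted weight, disc 64 mm across, 9 mm thick, tab 18 mm wide reaching 60 mm to -x, on the same board. Origin: centre of its underside. Stays where it is.
- board: fixed wooden board 66 x 300 x 20 mm that carries the spare weights. Origin: centre of its underside; its length runs along its y, the robot side is -x. (To the left of board and stand a big bench vice is bolted to the bench, 0.21 m high, between x = 0.12 and 0.53, y = -0.09 and 0.16: keep the gripper's body clear of it.)
- marker: bystander: marker pen 135 mm long, 17 mm thick, lying on the bench. Origin: centre of its underside, its length along y.
- bolt_2: bystander: steel hexagon bolt 50 mm long, 19 mm over the head, lying on the bench. Origin: centre of its underside.

How it is judged:
By the outcome, as a careful person would: the job done as asked, in the order asked, and still so for the second after the job is handed in, with the robot touching nothing.
It also fails if it takes over 67 s, if anything falls off the work surface, if the arm or the gripper's body presses on something with over 40 N, if the wrist force passes 120 N, or if a joint passes its speed limit or range.

ROBOT

A 7-joint arm with a two-finger parallel gripper is mounted at the origin on a cart in front of the work surface, level with it; the furniture and walls round the work are solid. World frame = base frame: x ahead of the robot, y to its left, z up, the work surface at z = 0. Lengths are in m, angles in rad, forces in N, time in s.
With the tool pointing down it reaches from about 0.425 to 0.925 m from the base axis. Payload 6.8 kg.
Tool frame: the origin (TCP) lies where the fingers leave the gripper's body, on its centre line; the fingertips stand 73 mm ahead of it and the grasp point (between the pads) lies 54 mm ahead of it; z points along the fingers, y is the line along which they close (so a half turn about z gives the same grasp; the last joint's range is limited). The gripper opens to 85 mm and grips with 20 to 120 N. Pads are 22 mm wide; open, the fingers measure 114 mm over their backs; the gripper's body (76 mm by 85 mm) begins 54 mm behind the grasp point. The pads swing forward as they close: fully open they stand 13 mm farther back than shut.
Start: joints at [-1.434, 0.477, 0.022, 1.555, -0.011, 1.109, -0.083], TCP at [0.164, 0.655, 0.304] pointing down, gripper open.
Joint ranges: [-2.96, 2.96], [-0.34, 2.1], [-1.41, 1.46], [0.24, 2.44], [-1.37, 4.51], [0.17, 1.92], [-2.96, 2.96]. Speed limits (rad/s): [2.39, 2.39, 3.14, 3.14, 3.14, 3.14, 3.14].

INTERFACE

Orientations are given as a rotation vector (axis times angle).
In Python, from bench import r gives the robot as it stands.
- The arm moves only by the shell command python3 drive.py FILE [OPENING] [FORCE], which reads ROWS from the file FILE. ROWS is a JSON object whose key "plan" holds a list of rows, 1 to 5 of them, each of 6 numbers: dx, dy, dz in fractions of the full range, 1 being 0.6 m, then a rotation vector rx, ry, rz in shares of pi rad (1.0 is pi rad); each row is the pose to reach, as a shift and turn from the pose commanded when the command began, along the tool's axes at that moment; what a row does not reach only later rows make up. A row lasts 1/10 s, in which the tool goes at most 0.05 m and 0.15 rad, less where a joint would pass 70% of its speed; a pose out of reach is approached as far as the arm can. OPENING is the finger opening in m, set as the command begins (- or left out keeps the last). The fingers move at their own pace and stop on an object; FORCE is the grip in N (left out, the last holds). Time passes only in rows, so rows that do not move let the fingers close. It prints the time, the measured TCP pose, the force, the opening and the grip force at its end. Shift and turn numbers lie between -1 and 1, and a call with a number outside is refused. Input that does not fit is refused with a message, and nothing moves.
- r.get_obs(): the state, without advancing time (a new reading comes with each control period).
- r.grab_frame(name): name is "scene" or "top" or "wrist"; returns (picture, depth): 400x640x3 uint8, blue, green, red; 400x640 float32, m along the optical axis (not along the pixel's ray), 0 where there is no reading.
- r.camera_info(name): a dict with "camera_matrix" (3x3 intrinsics, pixels), "R" (3x3) and "t" (3): a world point X has camera coordinates R X + t. Camera axes: x right, y down, z forward; pixel columns grow to the right and rows downward; lengths in m; the calibration is good to about 2 mm. The wrist camera is an equidistant fisheye: a pixel r from the principal point sees the ray r / f radians off the axis. A picture is of the moment at which its call begins: read the wrist's pose just before it. camera_info takes no time and is no camera call; for the wrist camera it gives the pose at the moment of the call.
- r.hand_in(): hands the job in; it is judged then, once.
The state is a dict: "clock": time; "joints": joint angles; "qvel": joint speeds; "tau": joint torques, N m; "tcp_pos": TCP position; "orientation": TCP orientation; "contact_force": force on the tool from outside, world axes, zero at the start; "moment": the same for the moment, N m; "grip_width": finger opening in m; "gripper_force": force on a finger pad.
Only numpy, scipy, OpenCV 4.12 (cv2) and the standard library are available. Lean on these libraries where they do the work, as an engineer would, in place of code of your own. Each camera call takes 0.05 s, during which the arm holds its last target. There are 200 camera calls.

## Working session

There is one attempt and no reset: what is moved stays moved. The work goes in short steps, Python scripts to look and compute and a shell command to move; the robot and the scene stay as the last step left them, time stands still between calls to the robot, and variables do not carry over. Pictures are saved under pics/ and viewed, at most 10 in all, crops included, and the job is handed in when it is done.

```bash
ls; mkdir -p pics; python3 - <<'E'
from bench import r
import cv2,numpy as np
o=r.get_obs();print(o)
for n in("scene","top"):
    p,d=r.grab_frame(n);cv2.imwrite(f"pics/{n}0.png",p);np.save(f"pics/{n}0.npy",d);i=r.camera_info(n);print(n,i)
E
```

```text
bench.py
drive.py
pics
{'clock': 0.0, 'joints': array([-1.43413564,  0.47778561,  0.02233235,  1.55645949, -0.01148147,
        1.10931871, -0.08309256]), 'qvel': array([-6.23470720e-04, -1.77392121e-03,  1.16936107e-03,  7.93735167e-05,
       -9.38732987e-04, -1.79927448e-04,  1.46076158e-03]), 'tau': array([-1.74285557e-03, -5.96445715e+01,  1.60686426e+00, -2.81200433e+01,
        1.24821888e-02,  9.30712296e-03, -1.99038124e-05]), 'tcp_pos': array([0.16346077, 0.6544255 , 0.30293179]), 'orientation': array([-3.83432603e-01, -3.11802864e+00,  2.89249545e-03]), 'contact_force': array([ 1.02407258, -0.52233271, -0.81620727]), 'moment': array([-0.01954451,  0.03048555,  0.01165546]), 'gripper_force': 0.0, 'grip_width': 0.08541676735894929}
scene {'camera_matrix': array([[407.23145414,   0.        , 323.89046232],
       [  0.        , 407.23145414, 204.03807333],
       [  0.        ,   0.        ,   1.        ]]), 'R': array([[-0.88015212, -0.47462411,  0.0080127 ],
       [-0.3503806 ,  0.63817919, -0.68553683],
       [ 0.32025877, -0.60618419, -0.72799385]]), 't': array([0.37585459, 0.41715927, 0.68730997])}
top {'camera_matrix': array([[450.24567538,   0.        , 309.40932061],
       [  0.        , 450.24567538, 195.68603812],
       [  0.        ,   0.        ,   1.        ]]), 'R': array([[-2.45727602e-04, -9.99939804e-01, -1.09693842e-02],
       [-9.93342471e-01,  1.50773272e-03, -1.15188809e-01],
       [ 1.15198414e-01,  1.08680501e-02, -9.93283047e-01]]), 't': array([-0.18737496,  0.54127086,  1.13324553])}
```

View pics/scene0.png

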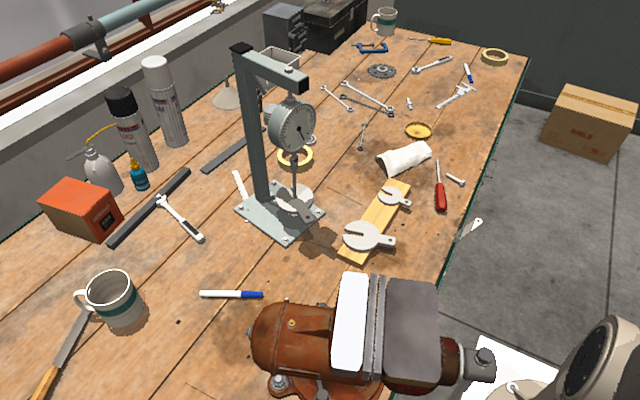

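View pics/top0.png

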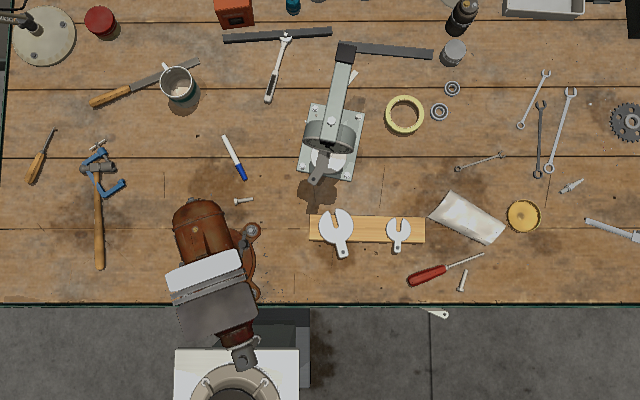

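The scene view shows the stand (scale at 292,125; pan about 292,200), with the spare weight at (365,237), its tab pointing right toward the robot. In the top view the spare weight is at (336,225) with its tab at (344,255), the small weight at (398,230), the hung tab at (316,182), and the vice to the left.

```bash
cat > h.py <<'E'
from bench import r
import cv2,numpy as np
def cloud(n,d):
    i=r.camera_info(n);K=i["camera_matrix"];v,u=np.indices(d.shape)
    c=np.stack([(u-K[0,2])/K[0,0]*d,(v-K[1,2])/K[1,1]*d,d],-1)
    return (c-i["t"])@i["R"]
def ray(n,u,v,z):
    i=r.camera_info(n);K=i["camera_matrix"];c=-i["R"].T@i["t"]
    w=i["R"].T@np.array([(u-K[0,2])/K[0,0],(v-K[1,2])/K[1,1],1]);return c+w*(z-c[2])/w[2]
def proj(n,X):
    i=r.camera_info(n);K=i["camera_matrix"];c=K@(i["R"]@np.asarray(X,float)+i["t"]);return c[:2]/c[2]
E
python3 - <<'E'
from h import *
p=cv2.imread("pics/top0.png");d=np.load("pics/top0.npy");P=cloud("top",d)
hs=cv2.cvtColor(p,cv2.COLOR_BGR2HSV)
m=((hs[...,1]<45)&(hs[...,2]>130)).astype(np.uint8)
m[:,:300]=0;m[:205]=0;m[262:]=0;m[:,425:]=0
n,l,s,c=cv2.connectedComponentsWithStats(m)
for k in range(1,n):
    if s[k,4]<100: continue
    u,v=np.meshgrid(np.arange(640),np.arange(400));q=(l==k)
    z=np.median(P[q][:,2]);pts=np.array([ray("top",a,b,z) for a,b in zip(u[q],v[q])])
    print(s[k],c[k],"z",z,"min",pts.min(0),"max",pts.max(0),"mean",pts.mean(0))
    cn=max(cv2.findContours((q*1).astype(np.uint8),0,1)[0],key=cv2.contourArea)[:,0]
    w=np.array([ray("top",a,b,z)[:2] for a,b in cn])
    # circle fit, ransac
    best=(0,)
    rng=np.random.default_rng(0);R=.045 if s[k,4]>700 else .032
    for _ in range(3000):
        a=w[rng.choice(len(w),3,False)];A=np.c_[2*a,np.ones(3)]
        try:x=np.linalg.solve(A,(a**2).sum(1))
        except Exception:continue
        rr=np.sqrt(max(0,x[2]+x[0]**2+x[1]**2))
        if abs(rr-R)>.003:continue
        inl=abs(np.linalg.norm(w-x[:2],axis=1)-rr)<.0012
        if inl.sum()>best[0]:best=(inl.sum(),x[:2],rr,inl)
    a=w[best[3]];x=np.linalg.lstsq(np.c_[2*a,np.ones(len(a))],(a**2).sum(1),rcond=None)[0];C=x[:2]
    dd=pts[:,:2]-C;far=dd[np.linalg.norm(dd,axis=1)>R+.006]
    print("C",C,best[0],len(w),"r",np.sqrt(x[2]+C@C),"tab dir",far.mean(0),"ang",np.degrees(np.arctan2(*(-far.mean(0))[::-1])),"reach",np.linalg.norm(far,axis=1).max())
# tall/other: board z, vice
print("board z",P[228,370],P[228,318])
# stand: base plate corners crop & scene crop
cv2.imwrite("pics/c1.png",np.hstack([cv2.resize(p[90:270,280:440],None,fx=3,fy=3,interpolation=2)]))
q=cv2.imread("pics/scene0.png");cv2.imwrite("pics/c2.png",cv2.resize(q[70:270,220:420],None,fx=3,fy=3,interpolation=2))
E
```

```text
[319 208  35  50 996] [336.75702811 229.43273092] z 0.0323715797420992 min [ 0.38412046 -0.29936766  0.03237158] max [ 0.50890235 -0.21237651  0.03237158] mean [ 0.45402204 -0.25772955  0.03237158]
C [ 0.46462363 -0.25505309] 74 156 r 0.04354119123131592 tab dir [-0.06405557 -0.01648098] ang 14.428784620107876 reach 0.0820965088514506
[386 218  25  35 465] [398.0172043  232.29247312] z 0.029509033995455985 min [ 0.39666224 -0.4452994   0.02950903] max [ 0.48323213 -0.38377993  0.02950903] mean [ 0.44669189 -0.41432504  0.02950903]
C [ 0.45561075 -0.41496711] 51 109 r 0.0303972690950247 tab dir [-0.04853419  0.00387668] ang -4.566819977560625 reach 0.059350315459090204
board z [ 0.45803018 -0.34403755  0.02096019] [ 0.4580019  -0.20989538  0.02382894]
```

View pics/c1.png

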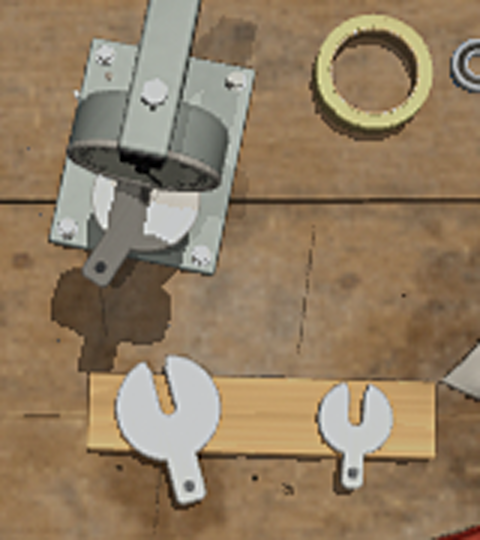

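View pics/c2.png

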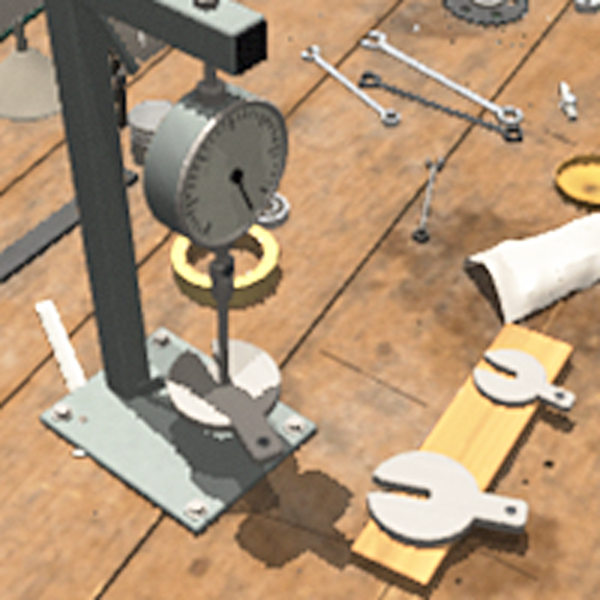

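Top crop: the stand is yawed about -12.5°, and the hung tab tip is at crop (97,268), front-left. In the scene crop the rod base is at (223,385) and the hung tab at (258,440). Next I'll measure the rod, the stand yaw and the hung tab.

```bash
python3 - <<'E'
from h import *
f=lambda a,b:(280+(a-1)/3,90+(b-1)/3)
g=lambda a,b:(220+(a-1)/3,70+(b-1)/3)
C=[ray("top",*f(*k),.01)[:2] for k in((50,242),(213,275),(255,70),(95,40))]
print("corners",np.round(C,4),"front",np.linalg.norm(C[1]-C[0]),"side",np.linalg.norm(C[3]-C[0]),np.linalg.norm(C[2]-C[1]))
e=C[0]-C[1];print("yaw",np.degrees(np.arctan2(-e[0],e[1])),np.degrees(np.arctan2(*(C[3]-C[0])[::-1])))
print("board",[np.round(ray("top",*f(*k),.02)[:2],4) for k in((90,373),(88,450),(436,382),(434,458))])
print("hung hole top",ray("top",*f(100,267),.09),"scene",ray("scene",*g(263,442),.09), "z .093 rod",ray("scene",*g(223,382),.093))
D=cloud("scene",np.load("pics/scene0.npy"));T=cloud("top",np.load("pics/top0.npy"))
for k in((223,382),(223,360),(223,330),(223,290),(223,262),(250,425),(262,370),(190,400)):
    u,v=map(round,g(*k));print(k,np.round(D[v,u],4))
for k in((180,220),(110,205),(120,240),(100,267),(150,240)):
    u,v=map(round,f(*k));print("T",k,np.round(T[v,u],4))
# hung disc points from both clouds
for n,P in(("s",D),("t",T)):
    m=(abs(P[...,2]-.093)<.008)&(P[...,0]>.4)&(P[...,0]<.68)&(abs(P[...,1]+.24)<.09)
    q=P[m];print(n,m.sum(),np.round(np.r_[q.min(0),q.max(0),q.mean(0)],4))
    A=np.c_[q[:,:2],np.ones(len(q))];print("plane",np.linalg.lstsq(A,q[:,2],rcond=None)[0])
np.save("pics/hs.npy",D)
E
```

```text
corners [[ 0.6111 -0.153 ]
 [ 0.5814 -0.2964]
 [ 0.7666 -0.3359]
 [ 0.7948 -0.1929]] front 0.14643746887418024 side 0.18797046437127282 0.18934261966158658
yaw -11.69997883235928 -12.239436169606202
board [array([ 0.4945, -0.1884]), array([ 0.4282, -0.1867]), array([ 0.4864, -0.4866]), array([ 0.4212, -0.483 ])]
hung hole top [ 0.57632953 -0.19735271  0.09      ] scene [ 0.57562584 -0.19485784  0.09      ] z .093 rod [ 0.63336899 -0.23211356  0.093     ]
(223, 382) [ 0.6313 -0.2291  0.0967]
(223, 360) [ 0.6311 -0.2306  0.1187]
(223, 330) [ 0.6274 -0.2276  0.1546]
(223, 290) [ 0.6226 -0.2238  0.2013]
(223, 262) [ 0.6235 -0.2272  0.2235]
(250, 425) [ 0.5942 -0.2071  0.0887]
(262, 370) [ 0.615  -0.2617  0.0892]
(190, 400) [ 0.6473 -0.2052  0.0902]
T (180, 220) [ 0.6142 -0.2637  0.0961]
T (110, 205) [ 0.6278 -0.2048  0.0912]
T (120, 240) [ 0.5978 -0.2146  0.0903]
T (100, 267) [ 0.5755 -0.1974  0.0899]
T (150, 240) [ 0.597  -0.2391  0.095 ]
s 919 [ 0.5626 -0.2774  0.0851  0.6793 -0.1816  0.0993  0.6238 -0.2237  0.091 ]
plane [ 0.05649472 -0.04267061  0.046184  ]
t 792 [ 0.563  -0.2788  0.0854  0.6526 -0.1825  0.0996  0.612  -0.2265  0.0925]
plane [ 0.05785379 -0.03390556  0.04944544]
```

```bash
cat >> h.py <<'E'
from scipy.spatial.transform import Rotation as Ro
def rot(az,tilt):  # az: heading of tool x (deg), tilt: fingers lean forward (deg)
    a,t=np.radians([az,tilt]);h=np.array([np.cos(a),np.sin(a),0]);k=np.array([0,0,1.])
    z=h*np.sin(t)-k*np.cos(t);y=np.array([np.sin(a),-np.cos(a),0])
    return np.c_[np.cross(y,z),y,z]
def now():
    o=r.get_obs();return o["tcp_pos"],Ro.from_rotvec(o["orientation"]).as_matrix()
def tcp(G,az,tilt,l=.054): return np.array(G)-l*rot(az,tilt)[:,2]
def chain(goals,start=None):
    p,R=start or now()
    for P,az,t in goals:
        Q=rot(az,t);P=np.array(P)
        print("%.3f %.3f %.3f  %.3f %.3f %.3f"%(*(R.T@(P-p)),*Ro.from_matrix(R.T@Q).as_rotvec()),"   |",np.round(P,4),az,t)
        p,R=P,Q
E
python3 - <<'E'
from h import *
chain([((.33,.50,.37),126,0),((.44,.29,.37),86,0),((.48,.06,.37),46,0),((.44,-.15,.37),14.4,0)])
E
```

```text
-0.199 -0.110 -0.067  -0.002 0.001 0.698    | [0.33 0.5  0.37] 126 0
-0.235 -0.034 0.000  0.000 0.000 0.698    | [0.44 0.29 0.37] 86 0
-0.227 0.056 0.000  0.000 0.000 0.698    | [0.48 0.06 0.37] 46 0
-0.179 0.117 0.000  0.000 0.000 0.552    | [ 0.44 -0.15  0.37] 14.4 0
```

Units first: shifts go in shares of 0.6 m and turns go in shares of pi rad. So -0.199 m is -0.3317, -0.16 m is -0.2667, 0.698 rad is 0.2222.

```bash

echo '{"plan":[[-0.0667,-0.0367,-0.0217,0,0,0.0446],[-0.1333,-0.0733,-0.045,0,0,0.0891],[-0.2,-0.11,-0.0667,0,0,0.1337],[-0.2667,-0.1467,-0.09,0,0,0.1783],[-0.3317,-0.1833,-0.1117,0,0,0.2222]]}' > mv.in && python3 drive.py mv.in 0.06 100
echo '{"plan":[[-0.0783,-0.0117,0,0,0,0.0446],[-0.1567,-0.0233,0,0,0,0.0891],[-0.235,-0.0333,0,0,0,0.1337],[-0.3133,-0.045,0,0,0,0.1783],[-0.3917,-0.0567,0,0,0,0.2222]]}' > mv.in && python3 drive.py mv.in
python3 - <<'E'
from h import *
print(r.get_obs()["joints"].round(2))
chain([((.48,.06,.37),46,0),((.44,-.15,.37),14.4,0)])
E
```

```text
clock: 0.6
tcp_pos: [0.3312, 0.4982, 0.3712]
orientation: [-1.435, -2.795, 0.001]
contact_force: [0.4, 0.6, 0.3]
grip_width: 0.0599
gripper_force: 0.0
clock: 1.1
tcp_pos: [0.4409, 0.2878, 0.3707]
orientation: [-2.304, -2.136, 0.0]
contact_force: [0.7, 0.1, -0.6]
grip_width: 0.0596
gripper_force: 0.0
[-1.09  0.17  0.45  1.85 -0.08  1.14 -0.68]
-0.224 0.056 0.001  -0.000 0.000 0.692    | [0.48 0.06 0.37] 46 0
-0.179 0.117 0.000  0.000 0.000 0.552    | [ 0.44 -0.15  0.37] 14.4 0
```

To row units: -0.224 m is -0.3733, -0.18 m is -0.3, 0.692 rad is 0.2203.

```bash

echo '{"plan":[[-0.075,0.0183,0,0,0,0.0446],[-0.15,0.0367,0,0,0,0.0891],[-0.225,0.0567,0,0,0,0.1337],[-0.3,0.075,0,0,0,0.1783],[-0.3733,0.0933,0,0,0,0.2203]]}' > mv.in && python3 drive.py mv.in
echo '{"plan":[[-0.06,0.0383,0,0,0,0.035],[-0.12,0.0783,0,0,0,0.07],[-0.18,0.1167,0,0,0,0.105],[-0.24,0.1567,0,0,0,0.1401],[-0.2983,0.195,0,0,0,0.1757]]}' > mv.in && python3 drive.py mv.in
python3 - <<'E'
from h import *
print(r.get_obs()["joints"].round(2))
G=lambda rr,z:(.4646-rr*.9686,-.2551-rr*.2487,z)
chain([(tcp(G(.070,.17),14.4,25),14.4,25),(tcp(G(.070,.028),14.4,25),14.4,25)])
E
```

```text
clock: 1.6
tcp_pos: [0.4805, 0.0604, 0.3708]
orientation: [-2.891, -1.228, -0.0]
contact_force: [0.8, 0.5, -0.4]
grip_width: 0.0598
gripper_force: 0.0
clock: 2.1
tcp_pos: [0.4409, -0.1496, 0.3708]
orientation: [-3.116, -0.395, -0.0]
contact_force: [1.2, 0.5, 1.0]
grip_width: 0.06
gripper_force: 0.0
[-0.66  0.04  0.9   1.99 -0.04  1.12 -1.06]
-0.096 0.108 0.152  -0.001 0.436 0.001    | [ 0.3747 -0.2782  0.2189] 14.4 25
-0.060 0.000 0.129  0.000 0.000 0.000    | [ 0.3747 -0.2782  0.0769] 14.4 25
```

To row units: 0.152 m is 0.2533, 0.121 m is 0.2017, 0.436 rad is 0.1388.

```bash

echo '{"plan":[[-0.0333,0.0367,0.05,0,0.0277,0],[-0.0667,0.0717,0.1,0,0.0554,0],[-0.0967,0.1083,0.15,0,0.0834,0],[-0.1283,0.1433,0.2017,0,0.1114,0],[-0.16,0.18,0.2533,0,0.1388,0]]}' > mv.in && python3 drive.py mv.in
python3 - <<'E'
from h import *
o=r.get_obs();print(o["joints"].round(3))
G=lambda rr,z:(.4646-rr*.9686,-.2551-rr*.2487,z)
chain([(tcp(G(.070,.028),14.4,25),14.4,25)])
for n in("wrist",):
    p,d=r.grab_frame(n);cv2.imwrite(f"pics/w1.png",p);i=r.camera_info(n);print(i["camera_matrix"])
    K=i["camera_matrix"]
    for X in((.4646,-.2551,.032),(.4646-.0665*.9686,-.2551-.0665*.2487,.032),(.4646-.082*.9686,-.2551-.082*.2487,.032)):
        c=i["R"]@np.array(X)+i["t"];th=np.arctan2(np.hypot(*c[:2]),c[2]);s=c[:2]/np.hypot(*c[:2]);print(K[:2,2]+K[0,0]*th*s)
E
```

```text
clock: 2.6
tcp_pos: [0.392, -0.2417, 0.2532]
orientation: [-2.997, -0.402, -0.545]
contact_force: [1.0, 1.2, -1.2]
grip_width: 0.0601
gripper_force: 0.0
[-0.257  0.164  0.93   2.268 -0.712  0.692 -0.112]
-0.087 0.034 0.155  -0.027 0.074 0.010    | [ 0.3747 -0.2782  0.0769] 14.4 25
[[309.70691629   0.         315.50535568]
 [  0.         309.70691629 203.27216926]
 [  0.           0.           1.        ]]
[350.23110173 198.57187049]
[349.17904053 264.36940636]
[348.79115518 279.4017207 ]
```

View pics/w1.png

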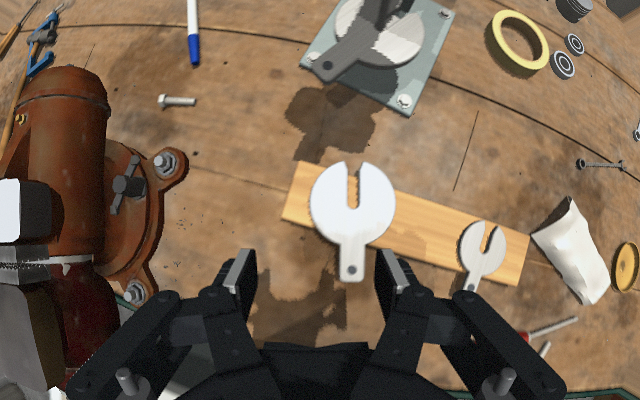

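The wrist view shows the spare disc centre at (352,200) and the tab tip at (351,282), within 3 px of my prediction. Joint 4 is near its limit, so I'll use a tilt of 18°.

```bash

python3 - <<'E'
from h import *
G=lambda rr,z:(.4646-rr*.9686,-.2556-rr*.2487,z)
chain([(tcp(G(.070,.10),14.4,18),14.4,18)])
E
```

```text
-0.051 0.032 0.087  -0.025 -0.049 0.009    | [ 0.3806 -0.2772  0.1514] 14.4 18
```

To row units: 0.087 m is 0.145, 0.058 m is 0.0967, -0.049 rad is -0.0156.

```bash

echo '{"plan":[[-0.0283,0.0183,0.0483,-0.0025,-0.0051,0.001],[-0.0567,0.035,0.0967,-0.0051,-0.0105,0.0019],[-0.085,0.0533,0.145,-0.008,-0.0156,0.0029],[-0.085,0.0533,0.145,-0.008,-0.0156,0.0029],[-0.085,0.0533,0.145,-0.008,-0.0156,0.0029]]}' > mv.in && python3 drive.py mv.in
python3 - <<'E'
from h import *
o=r.get_obs();print(o["joints"].round(3))
G=lambda rr,z:(.4646-rr*.9686,-.2556-rr*.2487,z)
chain([(tcp(G(.070,.028),14.4,18),14.4,18)])
E
```

```text
clock: 3.15
tcp_pos: [0.3844, -0.2743, 0.1543]
orientation: [-3.039, -0.388, -0.475]
contact_force: [-0.7, 0.4, -0.2]
grip_width: 0.0598
gripper_force: 0.0
[ 0.006  0.423  0.742  2.297 -1.077  0.611  0.294]
-0.027 0.002 0.070  -0.003 0.004 0.002    | [ 0.3806 -0.2772  0.0794] 14.4 18
```

To row units: 0.068 m is 0.1133, 0.054 m is 0.09, 0.004 rad is 0.0013.

```bash

echo '{"plan":[[-0.0117,0.0017,0.03,0,0,0],[-0.0233,0.0017,0.06,0,0.0006,0],[-0.0333,0.0033,0.09,0,0.001,0],[-0.045,0.0033,0.1133,0,0.0013,0],[-0.045,0.0033,0.1133,0,0.0013,0]]}' > mv.in && python3 drive.py mv.in
python3 - <<'E'
from h import *
o=r.get_obs();print(o["joints"].round(3))
G=lambda rr,z:(.4646-rr*.9686,-.2556-rr*.2487,z)
chain([(tcp(G(.070,.028),14.4,18),14.4,18)])
E
```

```text
clock: 3.65
tcp_pos: [0.381, -0.2771, 0.082]
orientation: [-3.037, -0.39, -0.486]
contact_force: [0.1, -0.2, -0.1]
grip_width: 0.0601
gripper_force: 0.0
[ 0.248  0.542  0.463  2.316 -1.353  0.489  0.585]
-0.001 0.000 0.002  -0.002 -0.003 0.003    | [ 0.3806 -0.2772  0.0794] 14.4 18
```

To row units: 0.002 m is 0.0033.

```bash

echo '{"plan":[[0,0,0.0033,0,0,0],[0,0,0.0033,0,0,0],[0,0,0.0033,0,0,0],[0,0,0.0033,0,0,0],[0,0,0.0033,0,0,0]]}' > mv.in && python3 drive.py mv.in 0.0 100
echo '{"plan":[[0,0,0,0,0,0],[0,0,0,0,0,0],[0,0,0,0,0,0],[0,0,0,0,0,0]]}' > mv.in && python3 drive.py mv.in
python3 - <<'E'
from h import *
p,R=now();print(p+R[:,2]*.054,r.get_obs()["joints"].round(3))
chain([(tcp((p+R[:,2]*.054)+[0,0,.14],14.4,18),14.4,18)])
E
```

```text
clock: 4.15
tcp_pos: [0.3817, -0.2776, 0.0806]
orientation: [-3.038, -0.39, -0.487]
contact_force: [-3.1, 1.6, 9.1]
grip_width: 0.0239
gripper_force: 97.5
clock: 4.55
tcp_pos: [0.3817, -0.2775, 0.0806]
orientation: [-3.038, -0.39, -0.487]
contact_force: [-2.1, 1.4, 9.9]
grip_width: 0.0239
gripper_force: 97.5
[ 0.39808219 -0.27328831  0.0293233 ] [ 0.26   0.542  0.447  2.315 -1.355  0.48   0.588]
0.044 -0.000 -0.133  -0.001 -0.004 0.004    | [ 0.3819 -0.2774  0.2207] 14.4 18
```

To row units: -0.095 m is -0.1583, -0.075 m is -0.125.

```bash

echo '{"plan":[[0.005,0,-0.0167,0,0,0],[0.015,0,-0.0467,0,0,0],[0.0283,0,-0.0833,0,0,0],[0.04,0,-0.125,0,0,0],[0.0517,0,-0.1583,0,0,0]]}' > mv.in && python3 drive.py mv.in
echo '{"plan":[[0.0083,0,-0.0333,0,0,0],[0.0167,0,-0.0633,0,0,0],[0.0167,0,-0.0633,0,0,0],[0.0167,0,-0.0633,0,0,0]]}' > mv.in && python3 drive.py mv.in
python3 - <<'E'
from h import *
p,R=now();print(p+R[:,2]*.054,r.get_obs()["joints"].round(3))
p,d=r.grab_frame("scene");D=cloud("scene",d);cv2.imwrite("pics/s2.png",p);np.save("pics/s2.npy",d)
hs=cv2.cvtColor(p,cv2.COLOR_BGR2HSV)
m=(D[...,2]>.12)&(D[...,2]<.21)&(D[...,0]>.38)&(D[...,0]<.54)&(D[...,1]<-.18)&(D[...,1]>-.34)&(hs[...,2]>140)&(hs[...,1]<45)
q=D[m];print(m.sum(),q.min(0),q.max(0),q.mean(0))
A=np.c_[q[:,:2]-q[:,:2].mean(0),np.ones(len(q))];print("plane",np.linalg.lstsq(A,q[:,2],rcond=None)[0])
cv2.imwrite("pics/s2c.png",cv2.resize(p[70:270,220:420],None,fx=3,fy=3,interpolation=2))
E
```

```text
clock: 5.05
tcp_pos: [0.3803, -0.2772, 0.1802]
orientation: [-3.038, -0.389, -0.482]
contact_force: [0.2, 0.4, -4.2]
grip_width: 0.0245
gripper_force: 99.3
clock: 5.45
tcp_pos: [0.3786, -0.2773, 0.2181]
orientation: [-3.038, -0.39, -0.483]
contact_force: [0.6, 1.0, -4.7]
grip_width: 0.0242
gripper_force: 99.4
[ 0.39478973 -0.27304924  0.16676717] [-0.053  0.261  0.798  2.261 -0.777  0.66   0.013]
951 [ 0.39732563 -0.29545489  0.15670154] [ 0.50508219 -0.20831232  0.18925456] [ 0.45412687 -0.25335511  0.16649521]
plane [-0.01913916 -0.00539755  0.16649521]
```

View pics/s2c.png

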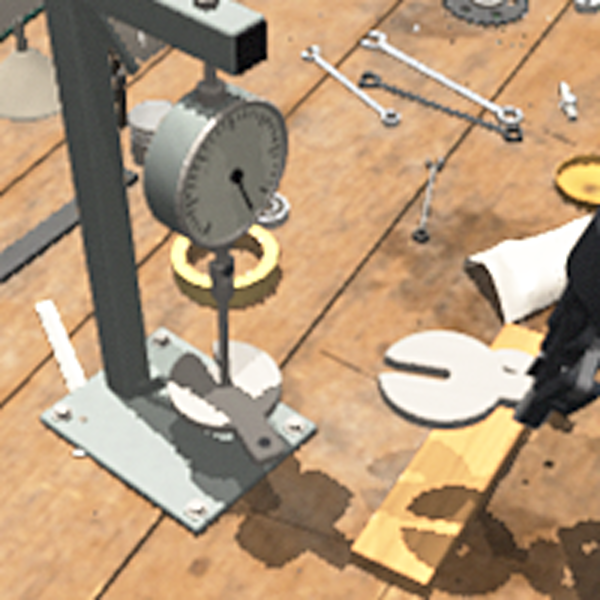

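The weight is held level (about 1° droop) with its slot facing the rod. I'll go to the pre-insert pose at heading 30°.

```bash

python3 - <<'E'
from h import *
rod=np.array([.634,-.233]);a=np.radians
def G(c,az,z): return np.r_[c-.0688*np.array([np.cos(a(az+.5)),np.sin(a(az+.5))]),z]
h=np.array([np.cos(a(30)),np.sin(a(30))])
chain([(tcp(G(rod-.10*h,30,.150),30,18),30,18),(tcp(G(rod-.10*h,30,.122),30,18),30,18),(tcp(G(rod,30,.122),30,18),30,18)])
E
```

```text
0.071 0.072 0.040  0.081 -0.001 -0.255    | [ 0.4737 -0.3263  0.2014] 30 18
-0.009 0.000 0.027  0.000 0.000 0.000    | [ 0.4737 -0.3263  0.1734] 30 18
0.095 -0.000 0.031  0.000 0.000 0.000    | [ 0.5603 -0.2763  0.1734] 30 18
```

To row units: 0.072 m is 0.12, 0.071 m is 0.1183, -0.255 rad is -0.0812.

```bash

echo '{"plan":[[0.0233,0.0233,0.0133,0.0051,0,-0.0159],[0.0467,0.0483,0.0267,0.0102,0,-0.0318],[0.07,0.0717,0.04,0.0156,0,-0.0477],[0.095,0.0967,0.0533,0.0207,0,-0.0637],[0.1183,0.12,0.0667,0.0258,-0.0003,-0.0812]]}' > mv.in && python3 drive.py mv.in
echo '{"plan":[[-0.005,0,0.015,0,0,0],[-0.01,0,0.03,0,0,0],[-0.015,0,0.045,0,0,0],[-0.015,0,0.045,0,0,0]]}' > mv.in && python3 drive.py mv.in
python3 - <<'E'
from h import *
rod=np.array([.634,-.233]);a=np.radians
def G(c,az,z): return np.r_[c-.0688*np.array([np.cos(a(az+.5)),np.sin(a(az+.5))]),z]
p,R=now();print(p+R[:,2]*.054,r.get_obs()["joints"].round(3))
chain([(tcp(G(rod,30,.122),30,18),30,18)])
for n in("scene","top"):
    p,d=r.grab_frame(n);D=cloud(n,d);cv2.imwrite(f"pics/{n}3.png",p);np.save(f"pics/{n}3.npy",d)
    hs=cv2.cvtColor(p,cv2.COLOR_BGR2HSV)
    m=(abs(D[...,2]-.122)<.008)&(D[...,0]>.46)&(D[...,0]<.61)&(D[...,1]<-.22)&(D[...,1]>-.36)&(hs[...,2]>140)&(hs[...,1]<45)
    q=D[m];print(n,m.sum(),q.min(0),q.max(0),q.mean(0))
s=cv2.imread("pics/scene3.png")[70:270,220:420];t=cv2.imread("pics/top3.png")[110:250,260:400]
cv2.imwrite("pics/j3.png",np.hstack([cv2.resize(s,(400,400),interpolation=2),cv2.resize(t,(400,400),interpolation=2)]))
E
```

```text
clock: 6.0
tcp_pos: [0.4743, -0.3277, 0.2001]
orientation: [-2.922, -0.784, -0.46]
contact_force: [-0.9, -0.6, -3.7]
grip_width: 0.0241
gripper_force: 99.2
clock: 6.4
tcp_pos: [0.4723, -0.3267, 0.1717]
orientation: [-2.922, -0.779, -0.459]
contact_force: [0.1, 0.1, -4.2]
grip_width: 0.0242
gripper_force: 99.1
[ 0.48661396 -0.31835088  0.12028461] [ 0.143  0.528  0.623  2.018 -0.902  0.788  0.323]
0.097 0.000 0.030  -0.002 0.002 -0.003    | [ 0.5603 -0.2763  0.1734] 30 18
scene 787 [ 0.48685649 -0.32639831  0.11552918] [ 0.59004378 -0.23456045  0.12695376] [ 0.538918   -0.28443086  0.1197215 ]
top 981 [ 0.4865145  -0.32819117  0.11463903] [ 0.59036594 -0.24017704  0.12933982] [ 0.53869867 -0.2904462   0.12316624]
```

View pics/j3.png

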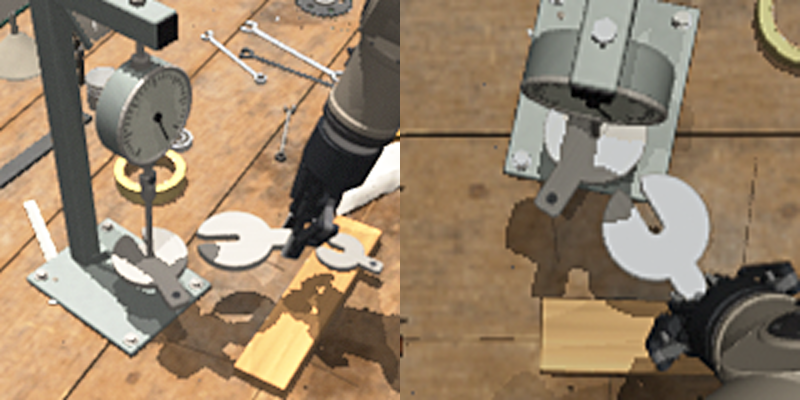

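Both views show the slot lined up with the rod at heading about 29°. The measured disc centre is (0.5455,-0.283), as planned. Sliding it in slowly.

To row units: 0.045 m is 0.075, 0.03 m is 0.05.

```bash

echo '{"plan":[[0.0167,0,0.005,0,0,0],[0.0333,0,0.01,0,0,0],[0.05,0,0.015,0,0,0],[0.0633,0,0.02,0,0,0],[0.075,0,0.0233,0,0,0]]}' > mv.in && python3 drive.py mv.in
echo '{"plan":[[0.0083,0,0.0025,0,0,0],[0.0167,0,0.005,0,0,0],[0.025,0,0.0075,0,0,0],[0.0333,0,0.01,0,0,0],[0.0417,0,0.0125,0,0,0]]}' > mv.in && python3 drive.py mv.in
python3 - <<'E'
from h import *
rod=np.array([.634,-.233]);a=np.radians
def G(c,az,z): return np.r_[c-.0688*np.array([np.cos(a(az+.5)),np.sin(a(az+.5))]),z]
p,R=now();print(p+R[:,2]*.054)
chain([(tcp(G(rod,30,.122),30,18),30,18)])
for n in("scene","top"):
    p,d=r.grab_frame(n);cv2.imwrite(f"pics/{n}4.png",p);np.save(f"pics/{n}4.npy",d)
s=cv2.imread("pics/scene4.png")[130:230,240:340];t=cv2.imread("pics/top4.png")[110:220,280:390]
cv2.imwrite("pics/j4.png",np.hstack([cv2.resize(s,(400,400),interpolation=2),cv2.resize(t,(400,400),interpolation=2)]))
E
```

```text
clock: 7.0
tcp_pos: [0.516, -0.3033, 0.1745]
orientation: [-2.923, -0.784, -0.464]
contact_force: [0.7, 0.8, -4.8]
grip_width: 0.0238
gripper_force: 99.3
clock: 7.5
tcp_pos: [0.5377, -0.2912, 0.175]
orientation: [-2.924, -0.781, -0.464]
contact_force: [-0.3, -0.0, -5.0]
grip_width: 0.0239
gripper_force: 99.3
[ 0.55220289 -0.28296096  0.12369209]
0.025 -0.002 0.010  0.002 -0.000 -0.001    | [ 0.5603 -0.2763  0.1734] 30 18
```

View pics/j4.png

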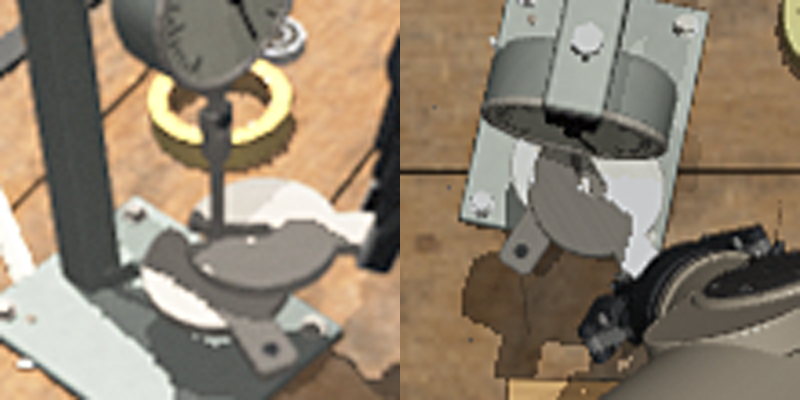

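The rod is entering the slot mouth (scene crop 215,230) without any force. Sliding home.

To row units: 0.02 m is 0.0333, 0.016 m is 0.0267.

```bash

echo '{"plan":[[0.0067,-0.0005,0.0025,0,0,0],[0.0133,-0.001,0.005,0,0,0],[0.02,-0.0017,0.0075,0,0,0],[0.0267,-0.0023,0.01,0,0,0],[0.0333,-0.0028,0.0125,0,0,0]]}' > mv.in && python3 drive.py mv.in
echo '{"plan":[[0.005,0,0.0017,0,0,0],[0.0083,0,0.0025,0,0,0],[0.0117,0,0.0033,0,0,0],[0.0117,0,0.0033,0,0,0]]}' > mv.in && python3 drive.py mv.in
python3 - <<'E'
from h import *
p,R=now();print(p+R[:,2]*.054)
D=[]
for n in("scene",):
    p,d=r.grab_frame(n);cv2.imwrite(f"pics/{n}5.png",p);D=cloud(n,d)
s=p[130:230,240:340];cv2.imwrite("pics/j5.png",cv2.resize(s,(500,500),interpolation=2))
E
```

```text
clock: 8.1
tcp_pos: [0.5554, -0.2789, 0.174]
orientation: [-2.924, -0.782, -0.464]
contact_force: [-0.3, 0.2, -3.9]
grip_width: 0.0241
gripper_force: 99.3
clock: 8.5
tcp_pos: [0.5616, -0.2754, 0.1744]
orientation: [-2.924, -0.782, -0.464]
contact_force: [0.4, 0.3, -5.3]
grip_width: 0.0238
gripper_force: 99.3
[ 0.57613106 -0.2671338   0.12300671]
```

View pics/j5.png

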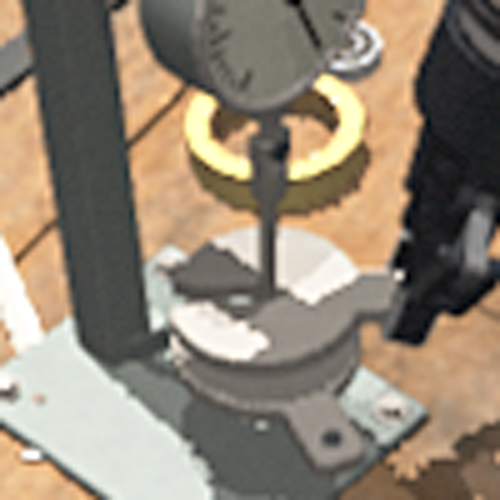

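The weight is round the rod, with the slot visible behind it at (235,298) and the rod at the disc centre (267,298). I'll nudge it 2 mm home, then lower it while watching the force.

To row units: 0.01 m is 0.0167, 0.0006 m is 0.001.

```bash

echo '{"plan":[[0.0033,0,0.001,0,0,0],[0.0008,0,0.0083,0,0,0],[-0.0017,0,0.0167,0,0,0],[-0.0017,0,0.0167,0,0,0]]}' > mv.in && python3 drive.py mv.in
echo '{"plan":[[-0.001,0,0.0033,0,0,0],[-0.002,0,0.0067,0,0,0],[-0.002,0,0.0067,0,0,0]]}' > mv.in && python3 drive.py mv.in
```

```text
clock: 8.95
tcp_pos: [0.5628, -0.2742, 0.1634]
orientation: [-2.924, -0.781, -0.462]
contact_force: [-0.8, 0.7, -4.3]
grip_width: 0.024
gripper_force: 99.3
clock: 9.25
tcp_pos: [0.5632, -0.2744, 0.16]
orientation: [-2.924, -0.781, -0.463]
contact_force: [-0.6, 0.4, -3.6]
grip_width: 0.0237
gripper_force: 99.3
```

To row units: 0.004 m is 0.0067, 0.002 m is 0.0033.

```bash

echo '{"plan":[[-0.001,0,0.0033,0,0,0],[-0.002,0,0.0067,0,0,0],[-0.002,0,0.0067,0,0,0],[-0.002,0,0.0067,0,0,0]]}' > mv.in && python3 drive.py mv.in
echo '{"plan":[[-0.001,0,0.0033,0,0,0],[-0.002,0,0.0067,0,0,0],[-0.002,0,0.0067,0,0,0],[-0.002,0,0.0067,0,0,0]]}' > mv.in && python3 drive.py mv.in
```

```text
clock: 9.65
tcp_pos: [0.5635, -0.2745, 0.1563]
orientation: [-2.924, -0.781, -0.464]
contact_force: [-1.4, -0.0, -3.7]
grip_width: 0.0239
gripper_force: 99.4
clock: 10.05
tcp_pos: [0.5635, -0.2744, 0.152]
orientation: [-2.924, -0.781, -0.464]
contact_force: [-1.8, 0.2, -1.9]
grip_width: 0.0237
gripper_force: 99.6
```

Units first: shifts go in shares of 0.6 m and turns go in shares of pi rad. So 0.0033 m is 0.0055, 0.002 m is 0.0033.

```bash

echo '{"plan":[[-0.001,0,0.0033,0,0,0],[-0.0017,0,0.0055,0,0,0],[-0.0017,0,0.0055,0,0,0],[-0.0017,0,0.0055,0,0,0]]}' > mv.in && python3 drive.py mv.in
python3 - <<'E'
from h import *
p,R=now();hz=np.degrees(np.arctan2(R[1,0],R[0,0]));g=p+R[:,2]*.054
a=np.radians(hz+.5);c=g+.0688*np.array([np.cos(a),np.sin(a),0]);print(hz,g,c,r.get_obs()["joints"].round(3))
for t in(.08,.16,.24,.32,.4):
    Q=Ro.from_rotvec([0,0,t]).as_matrix();print("%.4f %.4f %.4f %.3f %.3f %.3f"%(*(R.T@((Q-np.eye(3))@(p-c))),*(R.T@[0,0,t])))
E
```

```text
clock: 10.45
tcp_pos: [0.5636, -0.2744, 0.1486]
orientation: [-2.924, -0.781, -0.464]
contact_force: [-1.2, -0.2, 1.3]
grip_width: 0.0242
gripper_force: 99.7
29.935945906168943 [ 0.5781554  -0.26610957  0.09724347] [ 0.63747449 -0.23125722  0.09724347] [ 0.03   0.613  0.578  1.931 -0.954  0.743  0.192]
0.0003 0.0068 0.0001 0.025 0.000 -0.076
0.0011 0.0136 0.0004 0.049 0.000 -0.152
0.0024 0.0203 0.0008 0.074 0.000 -0.228
0.0043 0.0269 0.0014 0.099 0.000 -0.304
0.0066 0.0333 0.0022 0.124 0.001 -0.380
```

The weight is fully supported now. Turning it round the rod while it's held.

To row units: 0.0333 m is 0.0555, 0.0269 m is 0.0448, -0.38 rad is -0.121.

```bash

echo '{"plan":[[0.0005,0.0113,0.0002,0.008,0,-0.0242],[0.0018,0.0227,0.0007,0.0156,0,-0.0484],[0.004,0.0338,0.0013,0.0236,0,-0.0726],[0.0072,0.0448,0.0023,0.0315,0,-0.0968],[0.011,0.0555,0.0037,0.0395,0.0003,-0.121]]}' > mv.in && python3 drive.py mv.in
python3 - <<'E'
from h import *
p,R=now();hz=np.degrees(np.arctan2(R[1,0],R[0,0]));g=p+R[:,2]*.054;a=np.radians(hz+.5);c=g+.0688*np.array([np.cos(a),np.sin(a),0]);print(hz,g,c,r.get_obs()["joints"].round(3))
E
```

```text
clock: 10.95
tcp_pos: [0.5863, -0.3001, 0.1486]
orientation: [-2.66, -1.326, -0.423]
contact_force: [-1.5, -0.2, -1.0]
grip_width: 0.0243
gripper_force: 99.7
53.001237493056664 [ 0.59645793 -0.2868201   0.09729636] [ 0.63738054 -0.23151387  0.09729636] [ 0.143  0.68   0.506  1.77  -0.829  0.913  0.475]
```

To row units: 0.0333 m is 0.0555, 0.0269 m is 0.0448, -0.38 rad is -0.121.

```bash

for i in 1; do echo '{"plan":[[0.0005,0.0113,0.0002,0.008,0,-0.0242],[0.0018,0.0227,0.0007,0.0156,0,-0.0484],[0.004,0.0338,0.0013,0.0236,0,-0.0726],[0.0072,0.0448,0.0023,0.0315,0,-0.0968],[0.011,0.0555,0.0037,0.0395,0.0003,-0.121]]}' > mv.in && python3 drive.py mv.in; done
echo '{"plan":[[0.0005,0.0113,0.0002,0.008,0,-0.0242],[0.0018,0.0227,0.0007,0.0156,0,-0.0484],[0.004,0.0338,0.0013,0.0236,0,-0.0726],[0.0072,0.0448,0.0023,0.0315,0,-0.0968],[0.011,0.0555,0.0037,0.0395,0.0003,-0.121]]}' > mv.in && python3 drive.py mv.in
python3 - <<'E'
from h import *
p,R=now();hz=np.degrees(np.arctan2(R[1,0],R[0,0]));g=p+R[:,2]*.054;a=np.radians(hz+.5);c=g+.0688*np.array([np.cos(a),np.sin(a),0]);print(hz,g,c,r.get_obs()["joints"].round(3))
for n in("scene","top"):
    p,d=r.grab_frame(n);cv2.imwrite(f"pics/{n}6.png",p);np.save(f"pics/{n}6.npy",d)
s=cv2.imread("pics/scene6.png")[100:240,230:370];t=cv2.imread("pics/top6.png")[90:230,270:410]
cv2.imwrite("pics/j6.png",np.hstack([cv2.resize(s,(400,400),interpolation=2),cv2.resize(t,(400,400),interpolation=2)]))
E
```

```text
clock: 11.45
tcp_pos: [0.6171, -0.3145, 0.1485]
orientation: [-2.307, -1.799, -0.368]
contact_force: [-2.1, -0.3, -0.5]
grip_width: 0.0238
gripper_force: 99.7
clock: 11.95
tcp_pos: [0.6511, -0.3163, 0.1485]
orientation: [-1.879, -2.192, -0.3]
contact_force: [-1.3, -0.4, 0.3]
grip_width: 0.0241
gripper_force: 99.7
98.7929073478527 [ 0.64854628 -0.29971231  0.09720461] [ 0.63743635 -0.23181526  0.09720461] [ 0.227  0.827  0.384  1.424 -0.565  1.205  0.956]
```

View pics/j6.png

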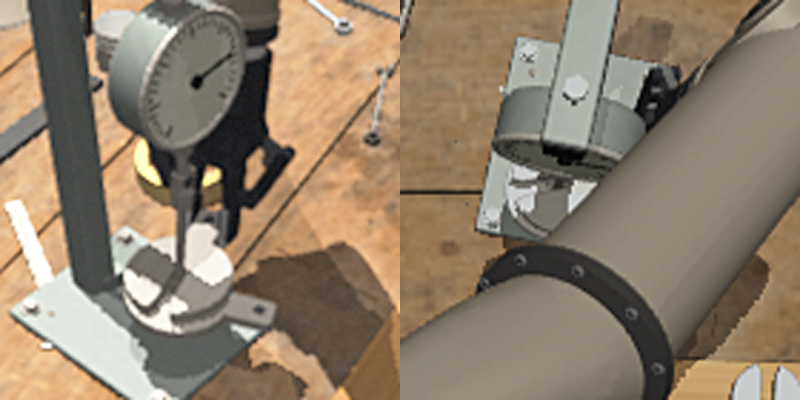

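Scene crop: the hung tab has moved to (255,310), so the lower weight was dragged along with the turn. I've used all 10 picture views, so from here I'll measure with numbers only.

```bash
cat >> h.py <<'E'
def tabs(n,d,c=(.634,-.232),zr=(.062,.105),p=None):
    D=cloud(n,d);v=D[...,:2]-np.array(c);rr=np.hypot(v[...,0],v[...,1])
    m=(rr>.053)&(rr<.084)&(D[...,2]>zr[0])&(D[...,2]<zr[1])
    N,l,s,ce=cv2.connectedComponentsWithStats(m.astype(np.uint8))
    for k in range(1,N):
        if s[k,4]<25: continue
        q=l==k;w=v[q].mean(0);print(n,"tab? n",s[k,4],"az %.1f"%(np.degrees(np.arctan2(w[1],w[0]))%360),"r %.3f"%np.hypot(*w),"z",np.round(np.percentile(D[q][:,2],[5,50,95]),4),"px",ce[k].round())
E
python3 - <<'E'
from h import *
for k in("0","6"):
    for n in("scene","top"): print(k);tabs(n,np.load(f"pics/{n}{k}.npy"))
E
```

```text
0
scene tab? n 147 az 146.1 r 0.068 z [0.0775 0.0866 0.0891] px [307. 218.]
0
top tab? n 121 az 149.6 r 0.066 z [0.0847 0.0891 0.0927] px [313. 178.]
6
scene tab? n 134 az 277.5 r 0.062 z [0.0875 0.0975 0.1034] px [304. 179.]
scene tab? n 126 az 184.8 r 0.066 z [0.0684 0.0767 0.0797] px [319. 210.]
6
```

The lower weight was dragged from 147° to about 185°. I'll ratchet it. With the spare lifted, turn it forward without drag. With it loaded, turn it back to bring the lower weight round. Finish with a lifted turn to the opposite azimuth.

To row units: -0.0228 m is -0.038, -0.017 m is -0.0283.

```bash

echo '{"plan":[[0.003,0,-0.0095,0,0,0],[0.0062,0,-0.019,0,0,0],[0.0092,0,-0.0283,0,0,0],[0.0123,0,-0.038,0,0,0],[0.0123,0,-0.038,0,0,0]]}' > mv.in && python3 drive.py mv.in
echo '{"plan":[[0.0005,0.0113,0.0002,0.008,0,-0.0242],[0.0018,0.0227,0.0007,0.0156,0,-0.0484],[0.004,0.0338,0.0013,0.0236,0,-0.0726],[0.0055,0.0393,0.0018,0.0277,0,-0.0847],[0.0055,0.0393,0.0018,0.0277,0,-0.0847]]}' > mv.in && python3 drive.py mv.in
python3 - <<'E'
from h import *
p,R=now();hz=np.degrees(np.arctan2(R[1,0],R[0,0]));g=p+R[:,2]*.054;a=np.radians(hz+.5);c=g+.0688*np.array([np.cos(a),np.sin(a),0]);print(hz,g,c,r.get_obs()["joints"].round(3))
for n in("scene",):
    p,d=r.grab_frame(n);tabs(n,d,zr=(.062,.13))
E
```

```text
clock: 12.55
tcp_pos: [0.6511, -0.3161, 0.1738]
orientation: [-1.883, -2.19, -0.302]
contact_force: [-2.0, -0.5, -4.2]
grip_width: 0.0235
gripper_force: 99.4
clock: 13.05
tcp_pos: [0.6745, -0.3079, 0.1722]
orientation: [-1.546, -2.413, -0.249]
contact_force: [0.3, -0.5, -4.5]
grip_width: 0.0244
gripper_force: 99.3
114.7428799883418 [ 0.6675159  -0.29265356  0.1208851 ] [ 0.6381757 -0.2304234  0.1208851] [ 0.219  0.845  0.35   1.313 -0.466  1.314  1.11 ]
scene tab? n 51 az 317.2 r 0.063 z [0.1103 0.121  0.1278] px [286. 171.]
scene tab? n 69 az 285.6 r 0.062 z [0.1102 0.1211 0.1293] px [300. 171.]
scene tab? n 34 az 72.6 r 0.053 z [0.0841 0.0897 0.0962] px [277. 209.]
scene tab? n 118 az 184.2 r 0.065 z [0.0782 0.085  0.0879] px [319. 208.]
```

To row units: 0.0248 m is 0.0413, 0.0223 m is 0.0372.

```bash

echo '{"plan":[[-0.0037,0,0.0112,0,0,0],[-0.0073,0,0.0222,0,0,0],[-0.01,0,0.0305,0,0,0],[-0.0122,0,0.0372,0,0,0],[-0.0137,0,0.0413,0,0,0]]}' > mv.in && python3 drive.py mv.in
echo '{"plan":[[0.0005,-0.0113,0.0002,-0.008,0,0.0242],[0.0018,-0.0227,0.0007,-0.0156,0,0.0484],[0.004,-0.0338,0.0013,-0.0236,0,0.0726],[0.0072,-0.0448,0.0023,-0.0315,0,0.0968],[0.011,-0.0555,0.0037,-0.0395,-0.0003,0.121]]}' > mv.in && python3 drive.py mv.in
echo '{"plan":[[0.0005,-0.0113,0.0002,-0.008,0,0.0242],[0.0018,-0.0227,0.0007,-0.0156,0,0.0484],[0.004,-0.0338,0.0013,-0.0236,0,0.0726],[0.0072,-0.0448,0.0023,-0.0315,0,0.0968],[0.011,-0.0555,0.0037,-0.0395,-0.0003,0.121]]}' > mv.in && python3 drive.py mv.in
python3 - <<'E'
from h import *
p,R=now();hz=np.degrees(np.arctan2(R[1,0],R[0,0]));g=p+R[:,2]*.054;a=np.radians(hz+.5);c=g+.0688*np.array([np.cos(a),np.sin(a),0]);print(hz,g,c,r.get_obs()["joints"].round(3))
for n in("scene",):
    p,d=r.grab_frame(n);tabs(n,d,zr=(.06,.13))
E
```

```text
clock: 13.6
tcp_pos: [0.6734, -0.3091, 0.1462]
orientation: [-1.547, -2.412, -0.248]
contact_force: [-1.9, -0.7, 1.3]
grip_width: 0.0237
gripper_force: 99.9
clock: 14.1
tcp_pos: [0.6402, -0.3168, 0.1468]
orientation: [-2.021, -2.078, -0.323]
contact_force: [-2.2, -0.2, 0.4]
grip_width: 0.0241
gripper_force: 99.9
clock: 14.6
tcp_pos: [0.6069, -0.3107, 0.1468]
orientation: [-2.428, -1.659, -0.387]
contact_force: [-2.6, 0.3, 0.1]
grip_width: 0.0239
gripper_force: 99.8
68.71013962890912 [ 0.61304622 -0.29510697  0.09543066] [ 0.6374662  -0.23078665  0.09543066] [ 0.191  0.732  0.458  1.652 -0.739  1.017  0.645]
scene tab? n 332 az 248.9 r 0.064 z [0.0877 0.1082 0.1288] px [314. 180.]
scene tab? n 151 az 157.5 r 0.069 z [0.0665 0.0761 0.0787] px [312. 219.]
```

To row units: -0.0333 m is -0.0555, -0.0269 m is -0.0448, 0.38 rad is 0.121.

```bash

echo '{"plan":[[0.0005,-0.0113,0.0002,-0.008,0,0.0242],[0.0018,-0.0227,0.0007,-0.0156,0,0.0484],[0.004,-0.0338,0.0013,-0.0236,0,0.0726],[0.0072,-0.0448,0.0023,-0.0315,0,0.0968],[0.011,-0.0555,0.0037,-0.0395,-0.0003,0.121]]}' > mv.in && python3 drive.py mv.in
echo '{"plan":[[0.0005,-0.0113,0.0002,-0.008,0,0.0242],[0.0018,-0.0227,0.0007,-0.0156,0,0.0484],[0.0018,-0.0227,0.0007,-0.0156,0,0.0484]]}' > mv.in && python3 drive.py mv.in
python3 - <<'E'
from h import *
p,R=now();hz=np.degrees(np.arctan2(R[1,0],R[0,0]));print(hz)
for n in("scene",):
    p,d=r.grab_frame(n);tabs(n,d,zr=(.06,.13))
E
echo '{"plan":[[0.003,0,-0.0095,0,0,0],[0.0062,0,-0.019,0,0,0],[0.0092,0,-0.0283,0,0,0],[0.0127,0,-0.0392,0,0,0],[0.0133,0,-0.0412,0,0,0]]}' > mv.in && python3 drive.py mv.in
for i in 1; do echo '{"plan":[[0.0005,0.0113,0.0002,0.008,0,-0.0242],[0.0018,0.0227,0.0007,0.0156,0,-0.0484],[0.004,0.0338,0.0013,0.0236,0,-0.0726],[0.0072,0.0448,0.0023,0.0315,0,-0.0968],[0.011,0.0555,0.0037,0.0395,0.0003,-0.121]]}' > mv.in && python3 drive.py mv.in;done
echo '{"plan":[[0.0005,0.0113,0.0002,0.008,0,-0.0242],[0.0018,0.0227,0.0007,0.0156,0,-0.0484],[0.004,0.0338,0.0013,0.0236,0,-0.0726],[0.0072,0.0448,0.0023,0.0315,0,-0.0968],[0.011,0.0555,0.0037,0.0395,0.0003,-0.121]]}' > mv.in && python3 drive.py mv.in
echo '{"plan":[[0.0005,0.0113,0.0002,0.008,0,-0.0242],[0.0018,0.0227,0.0007,0.0156,0,-0.0484],[0.004,0.0338,0.0013,0.0236,0,-0.0726],[0.0072,0.0448,0.0023,0.0315,0,-0.0968],[0.011,0.0555,0.0037,0.0395,0.0003,-0.121]]}' > mv.in && python3 drive.py mv.in
python3 - <<'E'
from h import *
p,R=now();hz=np.degrees(np.arctan2(R[1,0],R[0,0]));g=p+R[:,2]*.054;a=np.radians(hz+.5);c=g+.0688*np.array([np.cos(a),np.sin(a),0]);print(hz,g,c,r.get_obs()["joints"].round(3))
for n in("scene",):
    p,d=r.grab_frame(n);tabs(n,d,zr=(.06,.13))
E
```

```text
clock: 15.15
tcp_pos: [0.5786, -0.2923, 0.1466]
orientation: [-2.753, -1.165, -0.438]
contact_force: [-3.5, -0.8, 0.7]
grip_width: 0.0238
gripper_force: 99.8
clock: 15.45
tcp_pos: [0.5693, -0.281, 0.1463]
orientation: [-2.855, -0.951, -0.453]
contact_force: [-2.7, -1.4, 0.9]
grip_width: 0.0239
gripper_force: 99.8
36.86505614708956
scene tab? n 188 az 206.6 r 0.061 z [0.0839 0.1023 0.1277] px [319. 194.]
scene tab? n 129 az 124.0 r 0.068 z [0.0765 0.0794 0.0814] px [295. 223.]
clock: 16.0
tcp_pos: [0.5699, -0.282, 0.1729]
orientation: [-2.856, -0.952, -0.454]
contact_force: [-0.6, -0.7, -5.3]
grip_width: 0.024
gripper_force: 99.4
clock: 16.5
tcp_pos: [0.5952, -0.3046, 0.1719]
orientation: [-2.563, -1.477, -0.407]
contact_force: [-1.0, 0.6, -4.7]
grip_width: 0.024
gripper_force: 99.2
clock: 17.0
tcp_pos: [0.6273, -0.3153, 0.1717]
orientation: [-2.185, -1.926, -0.348]
contact_force: [-2.0, 0.6, -4.2]
grip_width: 0.0238
gripper_force: 99.3
clock: 17.5
tcp_pos: [0.661, -0.3125, 0.1715]
orientation: [-1.736, -2.292, -0.277]
contact_force: [-2.1, 0.9, -4.1]
grip_width: 0.0236
gripper_force: 99.3
105.70822347769028 [ 0.65639489 -0.29625862  0.12019996] [ 0.63719082 -0.23019317  0.12019996] [ 0.223  0.821  0.371  1.37  -0.515  1.273  1.013]
scene tab? n 25 az 310.4 r 0.063 z [0.1096 0.119  0.128 ] px [289. 171.]
scene tab? n 105 az 279.6 r 0.062 z [0.1101 0.1205 0.1281] px [303. 172.]
scene tab? n 150 az 124.0 r 0.070 z [0.0786 0.0868 0.0898] px [295. 221.]
```

The lower tab is at about 122–124°. I'll turn the lifted spare to 302–303°, lower it, and check before releasing.

To row units: 0.0246 m is 0.041, 0.0203 m is 0.0338, -0.276 rad is -0.0879.

```bash

echo '{"plan":[[0.0005,0.0113,0.0002,0.008,0,-0.0242],[0.0018,0.0227,0.0007,0.0156,0,-0.0484],[0.004,0.0338,0.0013,0.0236,0,-0.0726],[0.006,0.041,0.002,0.0286,0,-0.0879],[0.006,0.041,0.002,0.0286,0,-0.0879]]}' > mv.in && python3 drive.py mv.in
echo '{"plan":[[-0.0037,0,0.0112,0,0,0],[-0.0073,0,0.0222,0,0,0],[-0.01,0,0.0305,0,0,0],[-0.0117,0,0.0358,0,0,0],[-0.0122,0,0.0377,0,0,0]]}' > mv.in && python3 drive.py mv.in
python3 - <<'E'
from h import *
p,R=now();hz=np.degrees(np.arctan2(R[1,0],R[0,0]));g=p+R[:,2]*.054;a=np.radians(hz+.5);c=g+.0688*np.array([np.cos(a),np.sin(a),0]);print(hz,g,c,r.get_obs()["joints"].round(3))
for n in("scene","top"):
    p,d=r.grab_frame(n);tabs(n,d,c=c[:2],zr=(.06,.13));np.save(f"pics/{n}7.npy",d);cv2.imwrite(f"pics/{n}7.png",p)
E
```

```text
clock: 18.05
tcp_pos: [0.6827, -0.3073, 0.1718]
orientation: [-1.391, -2.501, -0.213]
contact_force: [-1.4, -9.9, -5.4]
grip_width: 0.0238
gripper_force: 99.8
clock: 18.55
tcp_pos: [0.683, -0.3072, 0.1495]
orientation: [-1.393, -2.501, -0.216]
contact_force: [-2.0, -10.1, 1.5]
grip_width: 0.024
gripper_force: 100.0
121.74989021168602 [ 0.67432994 -0.29329702  0.09805025] [ 0.63761737 -0.23511087  0.09805025] [ 0.219  0.884  0.329  1.284 -0.427  1.307  1.197]
scene tab? n 132 az 319.3 r 0.066 z [0.0895 0.1034 0.1284] px [284. 173.]
scene tab? n 105 az 285.2 r 0.065 z [0.0896 0.1086 0.1283] px [300. 173.]
scene tab? n 131 az 127.0 r 0.068 z [0.0762 0.0792 0.0811] px [296. 221.]
```

The arm brushes the scale housing at about 10 N and the spare is at about 302°. I'll release now and back out radially.

To row units: -0.05 m is -0.0833, -0.038 m is -0.0633.

```bash

echo '{"plan":[[0,0,0,0,0,0],[0,0,0,0,0,0],[0,0,0,0,0,0]]}' > mv.in && python3 drive.py mv.in 0.046 60
echo '{"plan":[[-0.0133,0,-0.0017,0,0,0],[-0.0267,0,-0.005,0,0,0],[-0.0433,0,-0.01,0,0,0],[-0.0633,0,-0.0167,0,0,0],[-0.0833,0,-0.0233,0,0,0]]}' > mv.in && python3 drive.py mv.in
python3 - <<'E'
from h import *
for n in("scene","top"):
    p,d=r.grab_frame(n);tabs(n,d,c=(.63,-.232),zr=(.06,.13));np.save(f"pics/{n}8.npy",d);cv2.imwrite(f"pics/{n}8.png",p)
p,R=now();print(p,r.get_obs()["joints"].round(2))
D=cloud("scene",np.load("pics/scene8.npy"));m=(np.hypot(D[...,0]-.63,D[...,1]+.232)<.044)&(D[...,2]>.08)&(D[...,2]<.107)
q=D[m];A=np.c_[q[:,:2]-[.63,-.232],np.ones(len(q))];print(m.sum(),np.linalg.lstsq(A,q[:,2],rcond=None)[0])
E
```

```text
clock: 18.95
tcp_pos: [0.683, -0.3081, 0.15]
orientation: [-1.395, -2.502, -0.215]
contact_force: [-1.5, -11.7, 0.2]
grip_width: 0.0461
gripper_force: 0.0
clock: 19.45
tcp_pos: [0.7128, -0.3456, 0.1463]
orientation: [-1.381, -2.502, -0.224]
contact_force: [0.1, 0.1, 0.1]
grip_width: 0.0459
gripper_force: 0.0
scene tab? n 125 az 128.6 r 0.068 z [0.0796 0.0819 0.0839] px [299. 222.]
[ 0.71236003 -0.34716549  0.14587684] [ 0.27  0.97  0.33  1.12 -0.43  1.39  1.21]
756 [ 0.02361541 -0.0471518   0.09325739]
```

```bash

python3 - <<'E'
from h import *
p,R=now();print(np.round(R.T@np.array([0.0,-.14,.05]),3))
E
```

```text
[-0.097 -0.074 -0.084]
```

To row units: -0.097 m is -0.1617, -0.084 m is -0.14.

```bash

echo '{"plan":[[-0.0317,-0.025,-0.0283,0,0,0],[-0.0633,-0.05,-0.0567,0,0,0],[-0.095,-0.075,-0.085,0,0,0],[-0.1283,-0.1,-0.1117,0,0,0],[-0.1617,-0.1233,-0.14,0,0,0]]}' > mv.in && python3 drive.py mv.in
python3 - <<'E'
from h import *
P={}
for n in("scene","top"):
    p,d=r.grab_frame(n);np.save(f"pics/{n}9.npy",d);cv2.imwrite(f"pics/{n}9.png",p);tabs(n,d,c=(.63,-.232),zr=(.06,.13))
    D=cloud(n,d);hs=cv2.cvtColor(p,cv2.COLOR_BGR2HSV);rr=np.hypot(D[...,0]-.63,D[...,1]+.232)
    for lo,hi in((.012,.04),(.02,.045)):
        m=(rr<hi)&(rr>lo)&(D[...,2]>.085)&(D[...,2]<.108);q=D[m]
        for _ in range(4):
            A=np.c_[q[:,:2]-[.63,-.232],np.ones(len(q))];x=np.linalg.lstsq(A,q[:,2],rcond=None)[0];e=abs(A@x-q[:,2]);q=q[e<.003]
        print(n,len(q),x.round(4),q.min(0).round(3),q.max(0).round(3))
E
```

```text
clock: 20.05
tcp_pos: [0.7122, -0.4856, 0.1963]
orientation: [-1.381, -2.502, -0.224]
contact_force: [0.6, -1.0, -0.9]
grip_width: 0.046
gripper_force: 0.0
scene tab? n 27 az 311.1 r 0.066 z [0.091  0.0931 0.0949] px [291. 179.]
scene tab? n 120 az 127.7 r 0.068 z [0.08   0.0824 0.0842] px [299. 222.]
scene 508 [-0.0049  0.0019  0.0939] [ 0.59  -0.271  0.091] [ 0.669 -0.193  0.097]
scene 547 [-0.0062  0.0045  0.0939] [ 0.585 -0.273  0.091] [ 0.674 -0.187  0.097]
top tab? n 138 az 130.3 r 0.068 z [0.0796 0.0844 0.0874] px [306. 175.]
top 385 [-0.0107 -0.0011  0.0958] [ 0.591 -0.271  0.093] [ 0.65  -0.192  0.099]
top 395 [-0.0013  0.0006  0.0959] [ 0.587 -0.276  0.093] [ 0.652 -0.188  0.099]
```

It hangs level and seated (top at 0.095). Next I'll check the spare's slot heading through the gap in its surface, and its centre.

```bash

python3 - <<'E'
from h import *
for n in("scene","top"):
    d=np.load(f"pics/{n}9.npy");D=cloud(n,d);p=cv2.imread(f"pics/{n}9.png")
    z0=.094 if n=="scene" else .0958
    # intersect pixel rays with top plane, then region inside disc that reads below the plane = slot
    i=r.camera_info(n);C=-i["R"].T@i["t"];w=D-C;s=(z0-C[2])/w[...,2];X=C+w*s[...,None]
    top=(abs(D[...,2]-z0)<.004)
    q=X[top&(np.hypot(X[...,0]-.626,X[...,1]+.231)<.06)][:,:2]
    print(n,"ext",q.min(0).round(4),q.max(0).round(4))
    cs=(np.array([.628,-.232]))
    v=X[...,:2]-cs;rr=np.hypot(v[...,0],v[...,1])
    low=(rr<.042)&(rr>.012)&(D[...,2]<z0-.005)&(D[...,2]>.06)
    N,l,st,ce=cv2.connectedComponentsWithStats(low.astype(np.uint8))
    for k in range(1,N):
        if st[k,4]<8:continue
        u=v[l==k];print(" low",st[k,4],"az mean %.1f"%(np.degrees(np.arctan2(*u.mean(0)[::-1]))%360),"r",rr[l==k].min().round(3),rr[l==k].max().round(3),
          "PCA %.1f"%(np.degrees(np.arctan2(*np.linalg.svd(u-u.mean(0))[2][0][::-1]))%180),"px",ce[k].round())
    # spare tab pixels on the plane
    for zr in ((z0-.004,z0+.004),):
        m=top&(rr>.05)&(rr<.085);u=v[m];print(" tab pts",m.sum(),"az",np.round(np.percentile(np.degrees(np.arctan2(u[:,1],u[:,0]))%360,[2,50,98]),1) if m.any() else "", "rmax",rr[m].max() if m.any() else "")
E
```

```text
scene ext [ 0.5833 -0.2841] [ 0.6731 -0.1816]
 low 48 az mean 116.6 r 0.012 0.04 PCA 125.1 px [295. 206.]
 tab pts 61 az [104.1 308.4 318.3] rmax 0.07924404906978998
top ext [ 0.5844 -0.2761] [ 0.652  -0.1876]
 low 61 az mean 120.4 r 0.012 0.042 PCA 124.3 px [317. 163.]
 tab pts 8 az [294.4 297.3 300.6] rmax 0.08144869170216515<stdin>:6: RuntimeWarning: divide by zero encountered in divide
<stdin>:6: RuntimeWarning: invalid value encountered in multiply
```

```bash

python3 - <<'E'
from h import *
p,d=r.grab_frame("scene");D=cloud("scene",d);i=r.camera_info("scene");C=-i["R"].T@i["t"]
for a,b in((.105,.125),(.125,.15),(.15,.18),(.18,.21)):
    m=(np.hypot(D[...,0]-.628,D[...,1]+.232)<.02)&(D[...,2]>a)&(D[...,2]<b);q=np.median(D[m],0);e=(q-C)[:2];print(m.sum(),(q[:2]+.004*e/np.linalg.norm(e)).round(4),q[2].round(3))
q=D[(abs(D[...,2]-.094)<.003)&(np.hypot(D[...,0]-.628,D[...,1]+.232)<.048)];print("disc ext",q.min(0),q.max(0))
for n in("scene","top"):
    p,d=r.grab_frame(n);tabs(n,d,c=(.628,-.232),zr=(.06,.13))
d=np.load("pics/top9.npy");m0=cloud("top",np.load("pics/top0.npy"));m1=cloud("top",d)
for k in((222,398),(245,398)):print(m0[k].round(4),m1[k].round(4))
o=r.get_obs();print(o["contact_force"],o["clock"])
E
```

```text
21 [ 0.6267 -0.2285] 0.114
26 [ 0.6268 -0.2293] 0.139
36 [ 0.6268 -0.2289] 0.164
86 [ 0.625 -0.226] 0.196
disc ext [ 0.58343849 -0.27367625  0.09104997] [ 0.67427344 -0.18496182  0.09697075]
scene tab? n 118 az 127.3 r 0.068 z [0.08   0.0825 0.0843] px [299. 222.]
top tab? n 135 az 129.6 r 0.068 z [0.0804 0.0844 0.0878] px [306. 176.]
[ 0.4736 -0.417   0.018 ] [ 0.4435 -0.3191  0.5462]
[ 0.4144 -0.4141  0.0263] [ 0.4144 -0.4136  0.0292]
[-0.14900469 -0.12541733  0.69083205] 20.3
```

The rod is vertical and at the slot's end. The spare is seated, the slots are opposed to within about 7°, the small weight hasn't moved and the robot is clear. Handing in.

```bash
python3 -c "
from bench import r
print(r.hand_in())"
```

```text
the job is handed in; nothing more can be done
None
```

The job is handed in: the spare weight sits fully home on the hung one, the slots face opposite ways to within about 7° by my measurement, and the hanger hangs straight (under about 0.01 rad), though the arm pressed on something by the stand, probably the scale, with about 12 N near the end (limit 40 N).

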